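# Hold the dosing unit's priming plunger half-way down

### The job

Lift the white hood of the dosing unit by its orange tab to about 70 degrees open, so that the display inside it can be read, and let go of it there (its stiff hinge keeps it). Then push the red priming plunger underneath down half-way with the fingers, 12 of its 24 mm, where the yellow part of its stem has just sunk into the collar; never push it all the way down. Keep it there: finish while still holding it half-way down with the hood still at about 70 degrees, and leave the jar, the breeder box and the scraper where they are.

Things in the scene. Friction and masses are not known exactly. Their poses are not given: they have to be found in the camera images.
- hinge (a point): Middle of the hood's hinge line, on the far edge of the dosing unit's base. The base is a black box 190 (x) by 160 (y) by 60 mm high, fixed to the shelf, with a flat top. This point's axes are the base's: x from the front of the unit (the robot's side) to the back, y along the hinge line to the left, z up. It lies 62 mm above the shelf and 85 mm behind the base's centre.
- hood (a joint): Opening angle of the hood in rad: 0 shut, 1.22 = 70 degrees, stop at 1.9. It may start slightly ajar. Opening lifts the front edge up and back about the hinge's y axis. The hinge is stiff (friction about 0.6 N m): the hood stays where it is left. White hood of 0.25 kg, 170 (x) by 156 (y) by 52 mm, 4 mm walls, open below, hinged at its lower far edge; it covers the plunger.
- tab (a point): Grip point of the orange tab in the middle of the hood's front wall: a bar 24 mm wide (y), 12 mm thick, sticking 40 mm out of the wall; this point is 24 mm out of the wall and on the bar's middle line. It turns with the hood, its axes are the hood's (when shut the same as the hinge's, so the bar points level to the robot; at 70 degrees open it points steeply up). In the shut hood it lies 194 mm in front of the hinge line and 25 mm above it.
- plunger (a joint): How far the plunger is pressed down, in m: 0 up, 0.012 half-way, 0.024 all the way down. It is sprung: about 2 N to start it, 6.3 N half-way, 10.5 N all the way down; it comes up by itself when let go.
- plunger_top (a point): Centre of the top of the plunger's red round cap (36 mm across, 12 mm thick); it goes down with the plunger. With the plunger up it is 38 mm above the top of its collar, 104 mm above the shelf, and 135 mm in front of the hinge line. Below the cap the stem is black, then, for the last 12 mm above the collar, yellow.
- collar (a point): Centre of the top of the grey collar (44 mm across, 6 mm high) on the base's top, into which the plunger's stem sinks; fixed, 66 mm above the shelf.
- jar: Clear jar of grey ceramic ring media with a black lid, 90 mm across, 133 mm high, loose beside the unit; origin at the centre of its underside. To be left alone.
- breeder: Yellow plastic fry breeder box, open on top, 160 (x) by 85 (y) by 80 mm, loose beside the unit; origin at the centre of its underside. To be left alone.
- scraper: Black algae scraper, about 280 mm long (along its y) with a 90 mm cross head, 20 mm high, lying behind the unit; origin on its underside near the middle. To be left alone.

How it is judged:
On the way, in this order (a step that is already met when the one before it is completed fails the run):
1. the hood stands at about 70 degrees, let go, with the plunger still up (value of joint hood between 1.05 and 1.4 rad and contact force between each of the arm, the fingers and hood below 0.2 N and value of joint plunger below 0.004 m), for 0.3 s.
2. the fingers hold the plunger half-way down (value of joint plunger between 0.008 and 0.016 m and contact force between the fingers and plunger above 2 N), for 0.5 s.
At the end, for the whole second after the job is handed in: The hood stands between 60 and 80 degrees open (1.05 to 1.40 rad); the fingers hold the plunger still at 12 mm of travel, give or take 4 mm, with more than 2 N on it; jar, breeder box and scraper are within 20 mm of where they started (all of step 2 and value of joint hood between 1.05 and 1.4 rad and velocity of joint plunger between -0.01 and 0.01 m/s and distance of each of jar, breeder, scraper from where it was at the start of the episode below 0.02 m); the arm keeps its last pose, push and grip.
It fails at once if the plunger is pushed all the way down (beyond 21 mm) (value of joint plunger above 0.021 m).
It fails at once if the jar is moved more than 20 mm (distance of jar from where it was at the start of the episode above 0.02 m).
It fails at once if the breeder is moved more than 20 mm (distance of breeder from where it was at the start of the episode above 0.02 m).
It fails at once if the scraper is moved more than 20 mm (distance of scraper from where it was at the start of the episode above 0.02 m).
It also fails if it takes over 51 s, if anything falls off the work surface, if the arm or the gripper's body presses on something with over 40 N, if the wrist force passes 120 N, or if a joint passes its speed limit or range.

### The arm

A 6-joint arm with a two-finger parallel gripper is mounted at the origin on the work surface. World frame = base frame: x ahead of the robot, y to its left, z up, the work surface at z = 0. Lengths are in m, angles in rad, forces in N, time in s.
With the tool pointing down it reaches from about 0.425 to 0.95 m from the base axis. Payload 3.5 kg.
Tool frame: the origin (TCP) lies on the centre line of the jaws, within the pads' length; the fingertips stand env.tcp_to_tips ahead of it and the grasp point (between the pads) lies 11 mm behind it (env.tcp_to_tips is the distance from the TCP to the fingertips, in m); z points along the fingers, y is the line along which they close (so a half turn about z gives the same grasp; the last joint's range is limited). The gripper opens to 85 mm and grips with 20 to 120 N. Pads are 22 mm wide; open, the fingers measure 114 mm over their backs; the gripper's body (76 mm by 85 mm) begins 54 mm behind the grasp point. The pads swing forward as they close: fully open they stand 13 mm farther back than shut.
Start: joints at [-1.392, 0.286, 1.577, -0, 1.279, -0.15], TCP at [0.218, -0.639, 0.239] pointing down, gripper open.
Joint ranges: [-2.77, 2.77], [-0.9, 2.22], [0.21, 2.48], [-1.53, 4.67], [0.24, 2.81], [-2.84, 2.84]. Speed limits (rad/s): [2.79, 2.79, 3.14, 3.14, 3.14, 3.14].

### API

Orientations are given as a rotation vector (axis times angle).
In Python, from cell import telemetry, viewer, sign_off, silhouettes, landmark_of, env gives the robot as it stands. The module is installed in compiled form; this text tells all that it offers.
- The arm moves only by the tool drive_tool, never from a script. Its argument "series" is a list of rows, each a list of 7 numbers: the turn, a rotation vector about the tool's x, y, z in degrees, then the shift along the tool's x, y, z in mm, then the opening, from 0 (shut) to 1 (fully open). A call has 1 to 10 rows; each row shifts and turns the commanded pose from where the row before left it, along the tool's axes as they then stand; what a row does not reach is not made up. A row lasts 1/12 s, in which the tool goes at most 41.7 mm and 7.16 degrees, less where a joint would pass 70% of its speed; a pose out of reach is approached as far as the arm can. A call is refused whole if a number of a shift passes 41.7 or a number of a turn 7.16, either way. A call with a gripper value outside its range is refused whole. The fingers move at their own pace and stop on an object; "squeeze" is the grip in N (left out, the last holds). Time passes only in rows, so rows that do not move let the fingers close. It gives the time, the measured TCP pose, the force, the opening and the grip force at its end, in the units of the state.
- telemetry.read_state(): the state, without advancing time (a new reading comes with each control period).
- viewer.read_camera(name): name is "scene" or "top" or "wrist"; returns the picture (384x512x3 uint8, red, green, blue); there is no depth.
- viewer.camera_info(name): a dict with "K" (3x3 intrinsics, pixels), "pose" (4x4, takes a point from camera to world coordinates). Camera axes: x right, y up, looking along -z (the intrinsics and any distortion apply to the point x, -y, -z); pixel columns grow to the right and rows downward; lengths in m; the calibration is good to about 2 mm. A picture is of the moment at which its call begins: read the wrist's pose just before it. camera_info takes no time and is no camera call; for the wrist camera it gives the pose at the moment of the call.
- sign_off(): hands the job in; it is judged then, once.
Trained networks look in the newest picture that a camera, given by its name, has taken for a name from the list of things; names that differ only in an ending like _2 or _b are one class to them, and where a whole thing is asked for, a point or a joint stands for the part that bears it (a point fixed in the world has none). Each returns a list of dicts, best first, with "p" (0 to 1); they miss things now and then, are a little off and sometimes report something else, mostly with a low value. They report only what shows in the picture. A call takes as long as a camera call.
- silhouettes(camera, label): "region" (384x512 bool, what is visible of it).
- landmark_of(camera, label): "position" ([x, y, z] in m, in the coordinates of the camera as it stood for that picture, good to about 4 mm: a listed point, or the origin of a listed thing).
The state is a dict: "time_s": time; "joint_pos": joint angles; "joint_vel": joint speeds; "joint_efforts": joint torques, N m; "position": TCP position; "eef_rot": TCP orientation; "contact_force": force on the tool from outside, world axes, zero at the start; "torque": the same for the moment, N m; "finger_gap": opening from 0.0 (shut) to 1.0 (fully open); "gripper_force": force on a finger pad.
Only numpy, scipy, OpenCV 4.12 (cv2) and the standard library are available. Lean on these libraries where they do the work, as an engineer would, in place of code of your own. Each camera call takes 0.05 s, during which the arm holds its last target. There are 200 camera calls.

## Working session

There is one attempt and no reset: what is moved stays moved. The work goes in short steps, Python scripts to look and compute and a tool call to move; the robot and the scene stay as the last step left them, time stands still between calls to the robot, and variables do not carry over. Pictures are saved under pics/ and viewed, at most 10 in all, crops included, and the job is handed in when it is done.

Besides the shell and the picture viewer there is one more tool, called by a JSON object that holds its "name" and its "arguments". drive_tool: Moves the arm, as the interface text tells. Its arguments: {"type":"object","properties":{"series":{"type":"array"},"squeeze":{"type":"number"}},"required":["series"]}

```bash
mkdir -p pics
cat > h.py <<'E'
import numpy as np, cv2
from scipy.spatial.transform import Rotation as R
from cell import telemetry, viewer, sign_off, silhouettes, landmark_of, env
def pic(c,f=None):
    info=viewer.camera_info(c); im=viewer.read_camera(c)
    if f: cv2.imwrite('pics/'+f,im[:,:,::-1])
    return im,info
def lm(c,info,l):
    r=landmark_of(c,l); P=np.array(info['pose'])
    return [(round(d['p'],2),np.round(P[:3,:3]@np.array(d['position'])+P[:3,3],4).tolist()) for d in r[:2]]
def st():
    s=telemetry.read_state(); 
    print({k:np.round(s[k],3).tolist() for k in ('time_s','joint_pos','position','eef_rot','contact_force','finger_gap','gripper_force')}); print(R.from_rotvec(s['eef_rot']).as_matrix().round(3).tolist())
    return s
E
python3 - <<'E'
from h import *
st(); print(env.tcp_to_tips)
for c in ('scene','top'):
    im,i=pic(c,c+'0.png')
    for l in ('hinge','tab','jar','breeder','scraper'): print(c,l,lm(c,i,l))
a=np.hstack([cv2.imread('pics/scene0.png'),cv2.imread('pics/top0.png')]); cv2.imwrite('pics/a.png',cv2.resize(a,(800,300)))
E
```

```text
{'time_s': 0.0, 'joint_pos': [-1.392, 0.287, 1.578, -0.0, 1.279, -0.15], 'position': [0.218, -0.638, 0.238], 'eef_rot': [-3.097, -0.514, 0.0], 'contact_force': [0.369, -0.032, 0.774], 'finger_gap': 1.0, 'gripper_force': 0.0}
[[0.946, 0.323, -0.0], [0.323, -0.946, 0.002], [0.0, -0.002, -1.0]]
0.008
scene hinge [(0.79, [0.6558, 0.1209, 0.0608])]
scene tab [(0.93, [0.4752, 0.1757, 0.0982])]
scene jar [(0.93, [0.6515, 0.3464, -0.002])]
scene breeder [(0.96, [0.5087, -0.0502, -0.0017])]
scene scraper [(0.79, [0.7541, 0.1114, 0.0026])]
top hinge [(0.58, [0.6589, 0.1194, 0.0619])]
top tab [(0.81, [0.4738, 0.1734, 0.0995])]
top jar [(0.65, [0.6467, 0.3421, 0.001])]
top breeder [(0.97, [0.5086, -0.0497, 0.0011]), (0.41, [0.7545, 0.1111, -0.0028])]
top scraper [(0.84, [0.7555, 0.1093, -0.004])]
```

View pics/a.png

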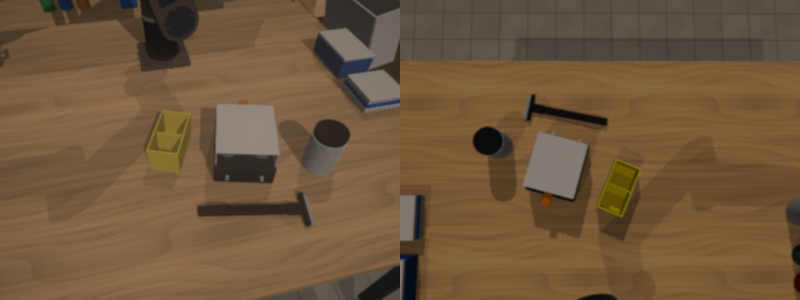

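{"name": "drive_tool", "arguments": {"series": [[0,0,0,27.2,-21.5,0,1],[0,0,0,27.2,-21.5,0,1],[0,0,0,27.2,-21.5,0,1],[0,0,0,27.2,-21.5,0,1],[0,0,0,27.2,-21.5,0,1],[0,0,0,27.2,-21.5,0,1],[0,0,0,27.2,-21.5,0,1],[0,0,0,27.2,-21.5,0,1],[0,0,0,27.2,-21.5,0,1],[0,0,0,27.2,-21.5,0,1]]}}

```text
time_s: 1.43
position: [0.4067, -0.346, 0.2397]
eef_rot: [3.099, 0.514, 0.001]
contact_force: [0.9, -0.8, 1.4]
finger_gap: 0.998
gripper_force: 0.0
```

{"name": "drive_tool", "arguments": {"series": [[0,0,0,27.2,-21.5,0,1],[0,0,0,27.2,-21.5,0,1],[0,0,0,27.2,-21.5,0,1],[0,0,0,27.2,-21.5,0,1],[0,0,0,27.2,-21.5,0,1],[0,0,0,9,-33,0,1],[0,0,0,9,-33,0,1],[0,0,0,9,-33,0,1],[0,0,0,9,-33,0,1],[0,0,0,9,-33,0,1]]}}

```text
time_s: 2.27
position: [0.489, -0.0296, 0.2396]
eef_rot: [3.099, 0.514, 0.001]
contact_force: [1.0, -0.4, 0.5]
finger_gap: 1.001
gripper_force: 0.0
```

{"name": "drive_tool", "arguments": {"series": [[0,0,0,9,-33,0,1],[0,0,0,9,-33,0,1],[0,0,0,9,-33,0,1],[0,0,0,9,-33,0,1],[0,0,0,9,-33,0,1],[0,0,0,9,-33,0,1],[0,0,-7,0,0,0,1],[0,0,-7,0,0,0,1],[0,0,-7,0,0,0,1],[0,0,-7,0,0,0,1]]}}

```text
time_s: 3.1
position: [0.4764, 0.1741, 0.2395]
eef_rot: [2.878, 1.259, 0.0]
contact_force: [-0.4, 1.0, 0.0]
finger_gap: 1.001
gripper_force: 0.0
```

{"name": "drive_tool", "arguments": {"series": [[0,0,-7,0,0,0,1],[0,0,-7,0,0,0,1],[0,0,-7,0,0,0,1],[0,0,-7,0,0,0,1],[0,0,-7,0,0,0,1],[0,0,-7,0,0,0,1],[0,0,-7,0,0,0,1],[0,0,-7,0,0,0,1],[0,0,-7,0,0,0,1],[0,0,-7,0,0,0,1]]}}

```text
time_s: 3.93
position: [0.4765, 0.1737, 0.2396]
eef_rot: [1.637, 2.681, 0.0]
contact_force: [-0.6, -0.4, -0.2]
finger_gap: 1.003
gripper_force: 0.0
```

{"name": "drive_tool", "arguments": {"series": [[0,0,-7,0,0,0,1],[0,0,-7,0,0,0,1],[0,0,-7,0,0,0,1],[0,0,-7,0,0,0,1],[0,0,-7,0,0,0,1],[0,0,-7,0,0,0,1],[0,0,-5,0,0,0,0.7],[0,0,0,0,0,0,0.7]]}}

```text
time_s: 4.6
position: [0.4765, 0.1737, 0.2396]
eef_rot: [0.439, 3.11, 0.0]
contact_force: [-0.8, -0.2, 0.5]
finger_gap: 0.748
gripper_force: 0.0
```

Run:
```python
from h import *
st()
for c in ('wrist','top','scene'):
    im,i=pic(c,c+'1.png')
    for l in ('hinge','tab'): print(c,l,lm(c,i,l))
```

```text
{'time_s': 4.6, 'joint_pos': [0.149, -0.09, 1.982, 0.0, 1.248, -1.141], 'position': [0.477, 0.174, 0.24], 'eef_rot': [0.439, 3.11, 0.0], 'contact_force': [-0.757, -0.208, 0.502], 'finger_gap': 0.748, 'gripper_force': 0.0}
[[-0.961, 0.277, 0.0], [0.277, 0.961, 0.0], [-0.0, 0.0, -1.0]]
wrist hinge []
wrist tab [(0.64, [0.4702, 0.1717, 0.0981])]
top hinge [(0.95, [0.6611, 0.1196, 0.0643])]
top tab [(0.76, [0.4764, 0.171, 0.1008])]
scene hinge [(0.84, [0.6564, 0.1199, 0.0618])]
scene tab [(0.72, [0.4719, 0.1753, 0.099])]
```

View pics/wrist1.png

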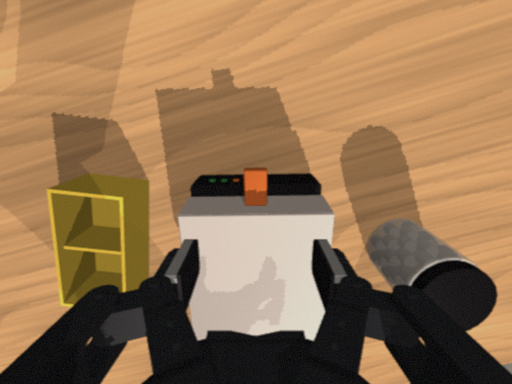

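{"name": "drive_tool", "arguments": {"series": [[0,0,0,3,0,25,0.7],[0,0,0,0,0,30,0.7],[0,0,0,0,0,30,0.7],[0,0,0,0,0,30,0.7],[0,0,0,0,0,25,0.7],[0,0,0,0,0,12,0.7],[0,0,0,0,0,0,0.7],[0,0,0,0,0,0,0.7]], "squeeze": 25}}

```text
time_s: 5.72
position: [0.4738, 0.1745, 0.0875]
eef_rot: [-0.442, -3.11, 0.0]
contact_force: [-0.5, -0.1, 0.5]
finger_gap: 0.698
gripper_force: 0.0
```

Run:
```python
from h import *
st()
im,i=pic('scene','scene2.png'); im,i=pic('wrist','w2.png');
print(lm('wrist',i,'tab'))
a=cv2.imread('pics/scene2.png')[90:250,240:400]; b=cv2.imread('pics/w2.png')
cv2.imwrite('pics/b.png',np.hstack([cv2.resize(a,(384,384)),b])[:, :800])
```

```text
{'time_s': 5.717, 'joint_pos': [0.152, 0.098, 2.1, 0.0, 0.945, -1.137], 'position': [0.474, 0.175, 0.088], 'eef_rot': [-0.442, -3.11, 0.0], 'contact_force': [-0.461, -0.145, 0.493], 'finger_gap': 0.698, 'gripper_force': 0.0}
[[-0.96, 0.278, -0.0], [0.278, 0.96, -0.0], [0.0, -0.0, -1.0]]
[(0.87, [0.476, 0.1743, 0.0979])]
```

View pics/b.png

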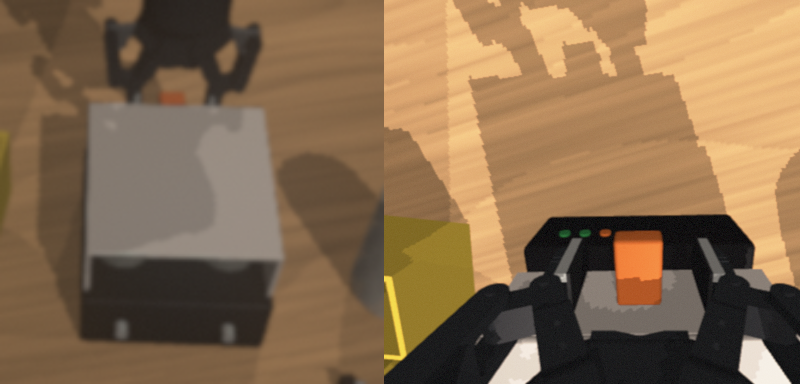

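{"name": "drive_tool", "arguments": {"series": [[0,0,0,0,0,0,0.4],[0,0,0,0,0,0,0.1],[0,0,0,0,0,0,0.1],[0,0,0,0,0,0,0.1],[0,0,0,0,0,0,0.1],[0,0,0,0,0,0,0.1]], "squeeze": 25}}

```text
time_s: 6.37
position: [0.474, 0.1744, 0.0878]
eef_rot: [0.44, 3.11, -0.0]
contact_force: [-0.5, -1.2, 1.1]
finger_gap: 0.273
gripper_force: 29.0
```

Run:
```python
from h import *
s=st(); p=np.array(s['position']); M=R.from_rotvec(s['eef_rot']).as_matrix()
g=p-0.011*M[:,2]
H=np.array([.6575,.120,.062]); ux=-M[:,0]
d=g-H; f=-d@ux; h=d[2]; print('lat',d@M[:,1],'f',f,'h',h)
a0=np.arctan2(h,f)-np.arctan2(.025,.194); r=.1956
print('open deg',np.degrees(a0),'r',np.hypot(f,h))
phi0=np.arctan2(h,f); pr=(f,h)
for k in range(1,21):
    ph=phi0+(np.radians(70)-a0)*k/20
    q=(.1956*np.cos(ph),.1956*np.sin(ph))
    if k==1: pr=(.1956*np.cos(phi0),.1956*np.sin(phi0))
    print(k,'toolx mm',round(1e3*(q[0]-pr[0]),1),'toolz',round(-1e3*(q[1]-pr[1]),1)); pr=q
```

```text
{'time_s': 6.367, 'joint_pos': [0.152, 0.097, 2.1, -0.001, 0.944, -1.138], 'position': [0.474, 0.174, 0.088], 'eef_rot': [0.44, 3.11, -0.0], 'contact_force': [-0.48, -1.193, 1.136], 'finger_gap': 0.273, 'gripper_force': 28.97}
[[-0.961, 0.277, 0.001], [0.277, 0.961, -0.0], [-0.001, -0.0, -1.0]]
lat 0.001384255611940311 f 0.19137920264154426 h 0.036825037497267205
open deg 3.548681158597554 r 0.19488992429160723
1 toolx mm -2.5 toolz -11.1
2 toolx mm -3.1 toolz -10.9
3 toolx mm -3.7 toolz -10.7
4 toolx mm -4.3 toolz -10.5
5 toolx mm -4.9 toolz -10.2
6 toolx mm -5.5 toolz -9.9
7 toolx mm -6.1 toolz -9.6
8 toolx mm -6.6 toolz -9.2
9 toolx mm -7.2 toolz -8.8
10 toolx mm -7.7 toolz -8.4
11 toolx mm -8.1 toolz -7.9
12 toolx mm -8.6 toolz -7.4
13 toolx mm -9.0 toolz -6.9
14 toolx mm -9.4 toolz -6.4
15 toolx mm -9.7 toolz -5.8
16 toolx mm -10.0 toolz -5.3
17 toolx mm -10.3 toolz -4.7
18 toolx mm -10.6 toolz -4.1
19 toolx mm -10.8 toolz -3.4
20 toolx mm -11.0 toolz -2.8
```

{"name": "drive_tool", "arguments": {"series": [[0,0,0,-2.5,0,-11,0.1],[0,0,0,-3.1,0,-10.9,0.1],[0,0,0,-3.7,0,-10.7,0.1],[0,0,0,-4.3,0,-10.5,0.1],[0,0,0,-4.9,0,-10.2,0.1]]}}

```text
time_s: 6.78
position: [0.4908, 0.1697, 0.1408]
eef_rot: [-0.442, -3.108, -0.001]
contact_force: [3.4, 3.6, -7.4]
finger_gap: 0.274
gripper_force: 27.9
```

{"name": "drive_tool", "arguments": {"series": [[0,0,0,-5.5,0,-9.9,0.1],[0,0,0,-6.1,0,-9.6,0.1],[0,0,0,-6.6,0,-9.2,0.1],[0,0,0,-7.2,0,-8.8,0.1],[0,0,0,-7.7,0,-8.4,0.1],[0,0,0,0,0,0,0.1]]}}

```text
time_s: 7.28
position: [0.5251, 0.1603, 0.1894]
eef_rot: [0.442, 3.108, 0.003]
contact_force: [-0.4, 3.4, 2.9]
finger_gap: 0.278
gripper_force: 29.0
```

Run:
```python
from h import *
st()
im,i=pic('scene','scene3.png'); print(lm('scene',i,'tab'),lm('scene',i,'hinge'))
a=cv2.imread('pics/scene3.png')[90:250,240:400]
cv2.imwrite('pics/c.png',cv2.resize(a,(480,480)))
```

```text
{'time_s': 7.283, 'joint_pos': [0.111, 0.055, 1.935, 0.001, 1.148, -1.177], 'position': [0.525, 0.16, 0.189], 'eef_rot': [0.442, 3.108, 0.003], 'contact_force': [-0.415, 3.377, 2.929], 'finger_gap': 0.278, 'gripper_force': 28.967}
[[-0.96, 0.279, 0.003], [0.279, 0.96, 0.001], [-0.002, 0.002, -1.0]]
[(0.8, [0.5227, 0.1598, 0.2003])] [(0.68, [0.6566, 0.1225, 0.0611])]
```

View pics/c.png

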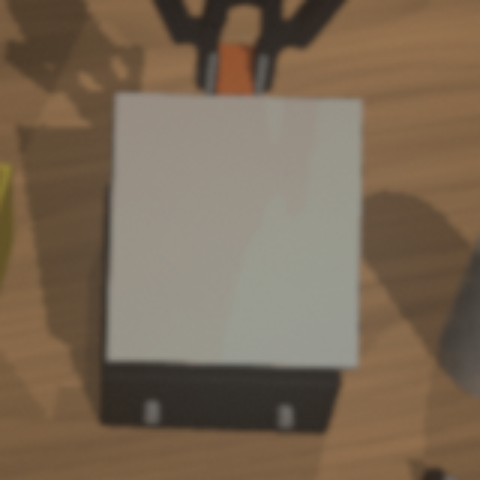

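{"name": "drive_tool", "arguments": {"series": [[0,0,0,-8.1,0,-7.9,0.1],[0,0,0,-8.6,0,-7.4,0.1],[0,0,0,-9.0,0,-6.9,0.1],[0,0,0,-9.4,0,-6.4,0.1],[0,0,0,-9.7,0,-5.8,0.1]]}}

```text
time_s: 7.85
position: [0.5643, 0.1496, 0.2199]
eef_rot: [-0.441, -3.104, -0.005]
contact_force: [-2.4, 9.1, -2.6]
finger_gap: 0.279
gripper_force: 28.2
```

{"name": "drive_tool", "arguments": {"series": [[0,0,0,-10,0,-5.3,0.1],[0,0,0,-10.3,0,-4.7,0.1],[0,0,0,-10.6,0,-4.1,0.1],[0,0,0,-10.8,0,-3.4,0.1],[0,0,0,-11,0,-2.8,0.1],[0,0,0,0,0,0,0.1],[0,0,0,0,0,0,0.1]]}}

```text
time_s: 8.43
position: [0.6174, 0.135, 0.241]
eef_rot: [0.443, 3.109, 0.007]
contact_force: [5.0, 8.9, -1.1]
finger_gap: 0.275
gripper_force: 28.5
```

Run:
```python
from h import *
s=st(); p=np.array(s['position']); M=R.from_rotvec(s['eef_rot']).as_matrix()
g=p-0.011*M[:,2]; d=g-np.array([.6575,.120,.062])
print('open',np.degrees(np.arctan2(d[2],d@M[:,0])-np.arctan2(.025,.194)),np.hypot(d[2],d@M[:,0]))
im,i=pic('scene','scene4.png'); print(lm('scene',i,'tab'))
a=cv2.imread('pics/scene4.png')[60:250,220:410]
cv2.imwrite('pics/d.png',cv2.resize(a,(480,480)))
```

```text
{'time_s': 8.433, 'joint_pos': [0.053, 0.191, 1.688, 0.005, 1.262, -1.236], 'position': [0.617, 0.135, 0.241], 'eef_rot': [0.443, 3.109, 0.007], 'contact_force': [5.018, 8.92, -1.108], 'finger_gap': 0.275, 'gripper_force': 28.478}
[[-0.96, 0.279, 0.001], [0.279, 0.96, 0.005], [-0.0, 0.005, -1.0]]
open 69.99638842467043 0.1947733270596607
[(0.58, [0.6067, 0.1372, 0.25]), (0.47, [0.6563, 0.1242, 0.0625])]
```

View pics/d.png

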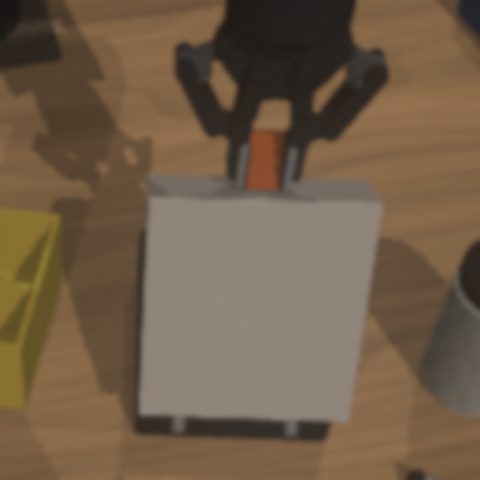

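{"name": "drive_tool", "arguments": {"series": [[0,0,0,0,0,0,0.35],[0,0,0,0,0,0,0.6],[0,0,0,0,0,0,0.6],[0,0,0,0,0,0,0.6],[0,0,0,0,0,-20,0.6],[0,0,0,0,0,-30,0.6],[0,0,0,0,0,-30,0.6],[0,0,0,10,0,0,0.6],[0,0,0,25,0,0,0.6],[0,0,0,30,0,0,0.6]]}}

```text
time_s: 9.37
position: [0.5547, 0.1501, 0.3219]
eef_rot: [0.445, 3.108, -0.001]
contact_force: [-0.6, -0.3, 0.2]
finger_gap: 0.6
gripper_force: 0.0
```

Run:
```python
from h import *
st()
im,i=pic('wrist','w5.png'); print([(l,lm('wrist',i,l)) for l in ('tab','plunger_top','collar')])
im,i=pic('scene','scene5.png'); print([(l,lm('scene',i,l)) for l in ('tab','hinge','plunger_top')])
im,i=pic('top','top5.png'); print([(l,lm('top',i,l)) for l in ('tab','plunger_top','collar')])
a=cv2.imread('pics/scene5.png')[60:250,220:410]; b=cv2.imread('pics/w5.png')
cv2.imwrite('pics/e.png',np.hstack([cv2.resize(a,(288,288)),cv2.resize(b,(384,288))]))
```

```text
{'time_s': 9.367, 'joint_pos': [0.088, 0.012, 1.734, -0.001, 1.394, -1.198], 'position': [0.555, 0.15, 0.322], 'eef_rot': [0.445, 3.108, -0.001], 'contact_force': [-0.612, -0.309, 0.241], 'finger_gap': 0.6, 'gripper_force': 0.0}
[[-0.96, 0.28, 0.002], [0.28, 0.96, -0.001], [-0.002, -0.0, -1.0]]
[('tab', [(0.74, [0.6115, 0.1379, 0.2507]), (0.46, [0.6507, 0.3466, 0.0031])]), ('plunger_top', []), ('collar', [(0.67, [0.5281, 0.1557, 0.069])])]
[('tab', [(0.55, [0.6128, 0.135, 0.2488])]), ('hinge', [(0.95, [0.6567, 0.1241, 0.0612])]), ('plunger_top', [])]
[('tab', [(0.74, [0.6142, 0.1355, 0.2499])]), ('plunger_top', []), ('collar', [(0.94, [0.5256, 0.1591, 0.0658])])]
```

View pics/e.png

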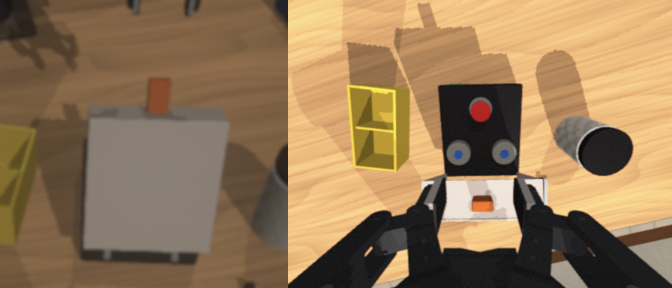

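Run:
```python
from h import *
s=st(); M=R.from_rotvec(s['eef_rot']).as_matrix(); p=np.array(s['position'])
for c,f in (('wrist','w5.png'),('top','top5.png')):
    i=viewer.camera_info(c); im=cv2.imread('pics/'+f).astype(int); B,G,Rr=im[...,0],im[...,1],im[...,2]
    m=((Rr>110)&(G<60)&(B<60)).astype(np.uint8); n,l,S,C=cv2.connectedComponentsWithStats(m)
    K=np.array(i['K']);P=np.array(i['pose'])
    for k in np.argsort(-S[1:,4])[:3]+1:
        u,v=C[k]; x=np.linalg.inv(K)@[u,v,1]; r=P[:3,:3]@[x[0],-x[1],-x[2]]; o=P[:3,3]
        q=o+r*(.104-o[2])/r[2]; print(c,S[k],C[k].round(1),q.round(4),'tool',(M.T@(q-p)*1e3).round(1))
```

```text
{'time_s': 9.967, 'joint_pos': [0.089, 0.014, 1.734, -0.0, 1.394, -1.199], 'position': [0.555, 0.151, 0.321], 'eef_rot': [-0.442, -3.11, 0.0], 'contact_force': [-0.185, -0.391, 0.034], 'finger_gap': 0.601, 'gripper_force': 0.0}
[[-0.96, 0.279, -0.0], [0.279, 0.96, -0.0], [0.0, -0.0, -1.0]]
wrist [244 135  27  27 575] [256.5 148.3] [0.5282 0.1597 0.104 ] tool [ 28.    1.1 217. ]
wrist [238 112   1   1   1] [238. 112.] [0.4788 0.1501 0.104 ] tool [ 72.7 -21.9 217. ]
wrist [240 112   1   1   1] [240. 112.] [0.4795 0.1525 0.104 ] tool [ 72.7 -19.4 217. ]
```

{"name": "drive_tool", "arguments": {"series": [[0,0,0,28,1,0,0.0],[0,0,0,0,0,25,0],[0,0,0,0,0,30,0],[0,0,0,0,0,30,0],[0,0,0,0,0,30,0],[0,0,0,0,0,30,0],[0,0,0,0,0,20,0],[0,0,0,0,0,10,0],[0,0,0,0,0,0,0],[0,0,0,0,0,0,0]]}}

```text
time_s: 10.8
position: [0.5282, 0.1599, 0.1467]
eef_rot: [0.442, 3.11, 0.0]
contact_force: [1.0, -0.2, 0.0]
finger_gap: -0.001
gripper_force: 0.0
```

Run:
```python
from h import *
st()
im,i=pic('wrist','w6.png'); print([(l,lm('wrist',i,l)) for l in ('plunger_top','collar')])
```

```text
{'time_s': 10.8, 'joint_pos': [0.11, 0.113, 1.958, -0.0, 1.071, -1.179], 'position': [0.528, 0.16, 0.147], 'eef_rot': [0.442, 3.11, 0.0], 'contact_force': [1.045, -0.249, 0.04], 'finger_gap': -0.001, 'gripper_force': 0.0}
[[-0.96, 0.278, 0.0], [0.278, 0.96, 0.0], [-0.0, 0.0, -1.0]]
[('plunger_top', [(0.78, [0.5288, 0.1587, 0.1005])]), ('collar', [(0.95, [0.528, 0.1555, 0.0677])])]
```

View pics/w6.png

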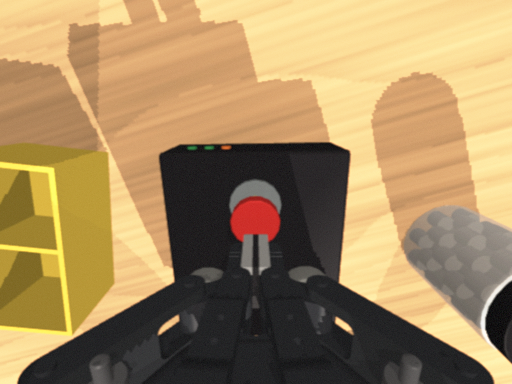

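{"name": "drive_tool", "arguments": {"series": [[0,0,0,0,0,12,0],[0,0,0,0,0,10,0],[0,0,0,0,0,5,0],[0,0,0,0,0,3,0],[0,0,0,0,0,0,0],[0,0,0,0,0,0,0]]}}

```text
time_s: 11.45
position: [0.5276, 0.1598, 0.1158]
eef_rot: [-0.442, -3.11, 0.0]
contact_force: [-0.2, -0.1, 0.9]
finger_gap: -0.003
gripper_force: 0.0
```

{"name": "drive_tool", "arguments": {"series": [[0,0,0,0,0,2,0],[0,0,0,0,0,2,0],[0,0,0,0,0,2,0],[0,0,0,0,0,0,0],[0,0,0,0,0,0,0]]}}

```text
time_s: 11.87
position: [0.5282, 0.1599, 0.1108]
eef_rot: [0.441, 3.109, 0.0]
contact_force: [0.2, 0.4, 1.4]
finger_gap: -0.001
gripper_force: 1.1
```

{"name": "drive_tool", "arguments": {"series": [[0,0,0,0,0,2,0],[0,0,0,0,0,2,0],[0,0,0,0,0,2,0],[0,0,0,0,0,1,0],[0,0,0,0,0,0,0],[0,0,0,0,0,0,0]]}}

```text
time_s: 12.37
position: [0.5282, 0.1599, 0.1036]
eef_rot: [0.442, 3.109, 0.0]
contact_force: [-0.4, 0.3, 5.0]
finger_gap: 0.0
gripper_force: 2.3
```

Run:
```python
from h import *
f=[]
for _ in range(6):
    im,i=pic('wrist','w7.png'); f.append(telemetry.read_state()['contact_force'])
print(np.mean(f,0)); st(); print([(l,lm('wrist',i,l)) for l in ('plunger_top','collar')])
cv2.imwrite('pics/g.png',cv2.resize(cv2.imread('pics/w7.png')[130:290,160:360],(700,560),interpolation=2))
```

```text
[0.44784554 0.06906895 4.87252708]
{'time_s': 12.667, 'joint_pos': [0.11, 0.171, 1.982, 0.0, 0.987, -1.179], 'position': [0.528, 0.16, 0.104], 'eef_rot': [0.442, 3.109, 0.001], 'contact_force': [0.821, 0.386, 4.21], 'finger_gap': -0.004, 'gripper_force': 2.348}
[[-0.96, 0.278, 0.001], [0.278, 0.96, 0.0], [-0.001, 0.0, -1.0]]
[('plunger_top', [(0.85, [0.5282, 0.1554, 0.0939])]), ('collar', [(0.82, [0.5283, 0.1567, 0.0704])])]
```

View pics/g.png

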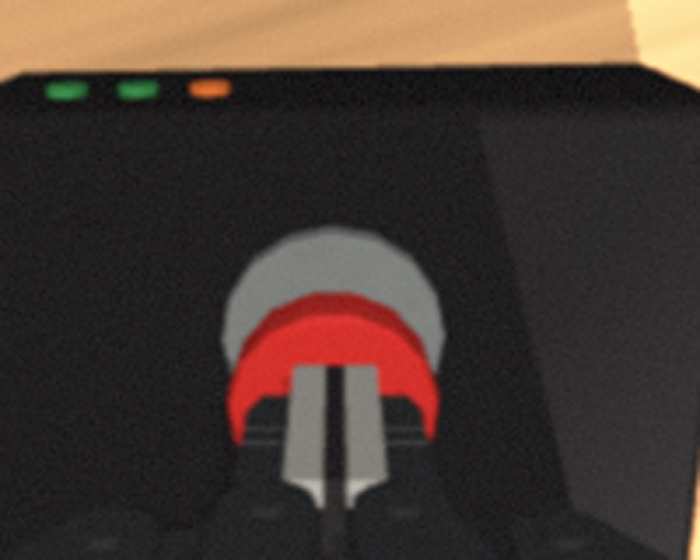

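{"name": "drive_tool", "arguments": {"series": [[0,0,0,0,0,2,0],[0,0,0,0,0,2,0],[0,0,0,0,0,0,0],[0,0,0,0,0,0,0],[0,0,0,0,0,0,0],[0,0,0,0,0,0,0],[0,0,0,0,0,0,0],[0,0,0,0,0,0,0]]}}

```text
time_s: 13.43
position: [0.5282, 0.1599, 0.0998]
eef_rot: [0.441, 3.109, 0.0]
contact_force: [0.7, -0.7, 5.7]
finger_gap: 0.003
gripper_force: 3.0
```

Run:
```python
from h import *
f=[]
for _ in range(10):
    im,i=pic('wrist','w8.png'); f.append(telemetry.read_state()['contact_force'])
print(np.mean(f,0)); st(); print([(l,lm('wrist',i,l)) for l in ('plunger_top','collar','tab')])
for c in ('scene','top'):
    im,i=pic(c); print([(l,lm(c,i,l)) for l in ('tab','jar','breeder','scraper')])
```

```text
[0.68982538 0.08712767 6.13304124]
{'time_s': 13.933, 'joint_pos': [0.11, 0.177, 1.984, 0.0, 0.98, -1.179], 'position': [0.528, 0.16, 0.1], 'eef_rot': [0.442, 3.11, 0.0], 'contact_force': [1.628, 1.066, 6.042], 'finger_gap': -0.001, 'gripper_force': 3.013}
[[-0.96, 0.278, 0.001], [0.278, 0.96, 0.0], [-0.001, 0.0, -1.0]]
[('plunger_top', [(0.93, [0.5247, 0.1552, 0.0907]), (0.53, [0.651, 0.3466, -0.001])]), ('collar', [(0.68, [0.5259, 0.1572, 0.0683])]), ('tab', [(0.16, [0.6504, 0.3457, 0.0018])])]
[('tab', [(0.77, [0.6106, 0.1392, 0.2525])]), ('jar', [(0.75, [0.6545, 0.3427, -0.0])]), ('breeder', [(0.97, [0.5086, -0.0494, 0.0004])]), ('scraper', [(0.95, [0.7518, 0.1078, -0.0009])])]
[('tab', [(0.57, [0.6111, 0.1311, 0.2508])]), ('jar', [(0.97, [0.6515, 0.342, -0.003])]), ('breeder', [(0.66, [0.5098, -0.0527, 0.0029])]), ('scraper', [])]
```

Force (6.1 N), TCP height (about 12 mm of travel) and the network's cap height (0.091 m) all agree, and the hood is still open.

```bash
python3 -c "
from cell import sign_off
print(sign_off())"
```

```text
the job is handed in; nothing more can be done
None
```

The job is handed in: the hood was left at about 69 degrees, the fingers are holding the plunger about 12 mm down with about 6 N, and the jar, breeder box and scraper measure where they started; no verdict came back from the hand-in.

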